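Sort the watchmaker's bench into trays

TASK

Clear the watchmaker's bench by sorting the five loose things: both watches into the red tray, lying dial up and not touching each other, both green nylon press dies into the wooden tray, and the black loupe into the blue tray. Set each one down without dropping it, upright as it stands now and flat on the tray's floor, not on top of another thing or on a rim. Leave the glass dome and the screwdriver stand where they are.

Things in the scene. Friction and masses are not known exactly. Their poses are not given: they have to be found in the camera images.
- gold_watch: Gold-coloured watch with white dial: no strap, dial up: round case 39 mm across, 13 mm thick, with 24 mm wide flat-ended lug blocks at 12 and 6 o'clock (48 mm over the lug ends, lugs from 1 to 11 mm above the underside) and a crown sticking out 3.5 mm. Origin: centre of the underside; x from lug to lug (grip across x), crown at -y, z up out of the dial. About 70 g.
- steel_watch: Steel watch with blue dial: no strap, dial up: round case 39 mm across, 13 mm thick, with 24 mm wide flat-ended lug blocks at 12 and 6 o'clock (48 mm over the lug ends, lugs from 1 to 11 mm above the underside) and a crown sticking out 3.5 mm. Origin: centre of the underside; x from lug to lug (grip across x), crown at -y, z up out of the dial. About 70 g.
- wide_die: Wide green nylon press die, standing: a disc 40 mm in diameter and 14 mm high with a step 26 mm in diameter on it, 22 mm high in all, black dot on top. Origin: centre of the underside, z up. About 40 g.
- narrow_die: Narrow green nylon press die, standing: a plain cylinder 30 mm in diameter, 24 mm high, steel dot on top. Origin: centre of the underside, z up. About 30 g.
- loupe: Black eye loupe standing on its eyecup: flange 38 mm in diameter and 4 mm high, narrowing up to 8 mm height to a straight barrel 30 mm in diameter, 30 mm high in all, steel band, glass on top. Origin: centre of the underside, z up. About 35 g.
- red_tray: Red tray, open on top, square, 120 x 120 mm outside, 14 mm high, walls and floor 4 mm thick (112 x 112 mm inside, floor 4 mm above the bench). Fixed to the bench. Origin: centre of the underside, on the bench; x and y along its sides, z up. Place of the two watches.
- wood_tray: Dark wooden tray, open on top, square, 120 x 120 mm outside, 14 mm high, walls and floor 4 mm thick (112 x 112 mm inside, floor 4 mm above the bench). Fixed to the bench. Origin: centre of the underside, on the bench; x and y along its sides, z up. Place of the two green dies.
- blue_tray: Blue tray, open on top, square, 120 x 120 mm outside, 14 mm high, walls and floor 4 mm thick (112 x 112 mm inside, floor 4 mm above the bench). Fixed to the bench. Origin: centre of the underside, on the bench; x and y along its sides, z up. Place of the loupe.
- dome: Bystander: glass dust dome with a glass knob on a dark wooden base, 84 mm in diameter, 81 mm high, loose, off to the robot's right. Origin: centre of the underside. Not to be moved.
- stand: Bystander: round aluminium stand, 90 mm in diameter, with six upright screwdrivers with coloured ends, 122 mm high, loose, off to the robot's left. Origin: centre of the underside. Not to be moved.

How it is judged:
At the end, for the whole second after the job is handed in: Watches in the red tray, dies in the wooden, loupe in the blue: origins within 48 mm of the tray centre along both tray axes, undersides within 2.5 mm of the floor's height, tilted under 0.08 rad, slower than 20 mm/s, clear of the fingers; the watches do not touch (x of gold_watch in the frame of red_tray between -0.048 and 0.048 m and y of gold_watch in the frame of red_tray between -0.048 and 0.048 m and z of gold_watch in the frame of red_tray between 0.0015 and 0.0065 m and angle between each of gold_watch, steel_watch, wide_die, narrow_die, loupe's own z axis and vertical below 0.08 rad and linear speed of each of gold_watch, steel_watch, wide_die, narrow_die, loupe below 0.02 m/s and contact force between the fingers and gold_watch below 0.05 N and x of steel_watch in the frame of red_tray between -0.048 and 0.048 m and y of steel_watch in the frame of red_tray between -0.048 and 0.048 m and z of steel_watch in the frame of red_tray between 0.0015 and 0.0065 m and contact force between the fingers and steel_watch below 0.05 N and x of wide_die in the frame of wood_tray between -0.048 and 0.048 m and y of wide_die in the frame of wood_tray between -0.048 and 0.048 m and z of wide_die in the frame of wood_tray between 0.0015 and 0.0065 m and contact force between the fingers and wide_die below 0.05 N and x of narrow_die in the frame of wood_tray between -0.048 and 0.048 m and y of narrow_die in the frame of wood_tray between -0.048 and 0.048 m and z of narrow_die in the frame of wood_tray between 0.0015 and 0.0065 m and contact force between the fingers and narrow_die below 0.05 N and x of loupe in the frame of blue_tray between -0.048 and 0.048 m and y of loupe in the frame of blue_tray between -0.048 and 0.048 m and z of loupe in the frame of blue_tray between 0.0015 and 0.0065 m and contact force between the fingers and loupe below 0.05 N and contact force between gold_watch and steel_watch below 0.02 N).
It fails at once if the glass dome is shoved more than 15 mm or tipped (distance of dome from where it was at the start of the episode above 0.015 m or angle between dome's own z axis and vertical above 0.2 rad).
It fails at once if the screwdriver stand is shoved more than 15 mm or tipped (distance of stand from where it was at the start of the episode above 0.015 m or angle between stand's own z axis and vertical above 0.2 rad).
It fails at once if one of the five things is dropped: it falls freely, faster than 0.3 m/s, with its underside more than 40 mm above the bench ((height (world z) of gold_watch above 0.04 m and contact force between anything else and gold_watch below 0.02 N and linear speed of gold_watch above 0.3 m/s) or (height (world z) of steel_watch above 0.04 m and contact force between anything else and steel_watch below 0.02 N and linear speed of steel_watch above 0.3 m/s) or (height (world z) of wide_die above 0.04 m and contact force between anything else and wide_die below 0.02 N and linear speed of wide_die above 0.3 m/s) or (height (world z) of narrow_die above 0.04 m and contact force between anything else and narrow_die below 0.02 N and linear speed of narrow_die above 0.3 m/s) or (height (world z) of loupe above 0.04 m and contact force between anything else and loupe below 0.02 N and linear speed of loupe above 0.3 m/s)).
It also fails if it takes over 112 s, if anything falls off the work surface, if the arm or the gripper's body presses on something with over 40 N, if the wrist force passes 120 N, or if a joint passes its speed limit or range.

ROBOT

A 6-joint arm with a two-finger parallel gripper is mounted at the origin on the work surface. World frame = base frame: x ahead of the robot, y to its left, z up, the work surface at z = 0. Lengths are in m, angles in rad, forces in N, time in s.
With the tool pointing down it reaches from about 0.325 to 0.85 m from the base axis. Payload 4.4 kg.
Tool frame: the origin (TCP) lies between the finger pads; the fingertips stand 22 mm ahead of it and the grasp point (between the pads) lies 3 mm ahead of it; z points along the fingers, y is the line along which they close (so a half turn about z gives the same grasp; the last joint's range is limited). The gripper opens to 94 mm and grips with 3 to 60 N. Pads are 16 mm wide; open, the fingers measure 119 mm over their backs; the gripper's body (75 mm by 177 mm) begins 78 mm behind the grasp point.
Start: joints at [0.983, 0.207, 1.542, -0, 1.393, -0.15], TCP at [0.244, 0.521, 0.227] pointing down, gripper open.
Joint ranges: [-2.73, 2.73], [-0.86, 2.22], [0.23, 2.46], [-1.11, 4.25], [0.08, 2.63], [-2.82, 2.82]. Speed limits (rad/s): [2.79, 2.79, 3.14, 3.14, 3.14, 3.14].

INTERFACE

Orientations are given as a unit quaternion [x, y, z, w].
In Python, from rig import monitor, vision, manip gives the robot as it stands. The module is installed in compiled form; this text tells all that it offers.
- The arm moves only by the tool apply_moves, never from a script. Its argument "increments" is a list that holds one entry, the list of rows, each a list of 4 numbers: the shift along the tool's x, y, z normalised to -1 to 1, where 1 is 0.8 m, then the turn about the tool's z normalised to -1 to 1, where 1 is 360 degrees. A call has 1 to 12 rows; each row is the pose to reach, as a shift and turn from the pose commanded when the call began, along the tool's axes at that moment, turning the shorter way round; what a row does not reach only later rows make up. A row lasts 1/12 s, in which the tool goes at most 41.7 mm and 7.16 degrees, less where a joint would pass 70% of its speed; a pose out of reach is approached as far as the arm can. A call with a number of a shift or a turn outside -1 to 1 is refused whole. A call with a gripper value outside its range is refused whole. "gripper" is the opening, from -1 (shut) to 1 (fully open), set as the call begins (left out, the last holds). The fingers move at their own pace and stop on an object; the grip force is fixed at half the most. Time passes only in rows, so rows that repeat a pose let the fingers close. It gives the time, the measured TCP pose, the force, the opening and the grip force at its end, in the units of the state.
- monitor.observe(): the state, without advancing time (a new reading comes with each control period).
- vision.get_image(name): name is "side" or "top"; returns the picture (400x640x3 uint8, red, green, blue); there is no depth.
- vision.calibration(name): a dict with "intrinsics" (3x3 intrinsics, pixels), "rvec" (rotation vector, rad) and "tvec" (3), from world to camera coordinates, as OpenCV has them. Camera axes: x right, y down, z forward; pixel columns grow to the right and rows downward; lengths in m; the calibration is good to about 2 mm. A picture is of the moment at which its call begins. calibration takes no time and is no camera call.
- manip.hand_in(): hands the job in; it is judged then, once.
The state is a dict: "time": time; "joint_pos": joint angles; "dq": joint speeds; "joint_efforts": joint torques, N m; "ee_pos": TCP position; "tool_rot": TCP orientation; "contact_force": force on the tool from outside, world axes, zero at the start; "moment": the same for the moment, N m; "finger_gap": finger opening in m; "grasp_force": force on a finger pad.
Only numpy, scipy, OpenCV 4.12 (cv2) and the standard library are available. Lean on these libraries where they do the work, as an engineer would, in place of code of your own. Each camera call takes 0.05 s, during which the arm holds its last target. There are 200 camera calls.

## Working session

There is one attempt and no reset: what is moved stays moved. The work goes in short steps, Python scripts to look and compute and a tool call to move; the robot and the scene stay as the last step left them, time stands still between calls to the robot, and variables do not carry over. Pictures are saved under pics/ and viewed, at most 14 in all, crops included, and the job is handed in when it is done.

Besides the shell and the picture viewer there is one more tool, called as name([rows], argument=value, ...), one row to a line, values as JSON. apply_moves: Moves the arm, as the interface text tells. Scaled input: -1 to 1 covers 0.8 m each way for a shift and 360 degrees each way for a turn. Its arguments: {"type":"object","properties":{"increments":{"type":"array"},"gripper":{"type":"number"}},"required":["increments"]}

```bash
mkdir -p pics
cat > h.py <<'E'
import numpy as np,cv2
from rig import monitor,vision,manip
def cal(n):
    c=vision.calibration(n);R=cv2.Rodrigues(np.array(c['rvec'],float))[0]
    return np.array(c['intrinsics'],float),R,np.array(c['tvec'],float).ravel()
def ray(n,uv,z):
    K,R,t=cal(n);o=-R.T@t
    d=(R.T@np.linalg.inv(K)@np.c_[np.atleast_2d(uv),np.ones(len(np.atleast_2d(uv)))].T).T
    return o+d*((z-o[2])/d[:,2])[:,None]
def snap(n,f):
    im=vision.get_image(n)[:,:,::-1].copy();cv2.imwrite('pics/'+f,im);return im
E
python3 - <<'E'
from h import *
print(monitor.observe())
for n in('top','side'):
    snap(n,n+'0.png');K,R,t=cal(n);print(K,R.round(3),-R.T@t)
E
```

```text
{'time': 0.0, 'joint_pos': array([ 9.82515825e-01,  2.07446180e-01,  1.54294948e+00, -5.07499511e-05,
        1.39350535e+00, -1.50500279e-01]), 'dq': array([-0.00158258, -0.00145508, -0.00024593,  0.00018455,  0.00064815,
       -0.00124636]), 'joint_efforts': array([ 1.60565265e-03, -3.70879304e+01, -2.81417871e+01,  7.01515004e-02,
        3.61088617e-02, -1.65791057e-04]), 'ee_pos': array([0.24335433, 0.52011753, 0.22627803]), 'tool_rot': array([ 2.17141810e-01,  9.76139386e-01, -1.08534463e-03, -3.93425903e-04]), 'contact_force': array([ 0.16934476, -0.13883675, -0.12501599]), 'moment': array([-0.05916399,  0.03624368,  0.03791672]), 'grasp_force': 0.0, 'finger_gap': 0.09415465824429273}
[[474.86076684   0.         316.32280411]
 [  0.         474.86076684 200.4559798 ]
 [  0.           0.           1.        ]] [[-0.015 -1.     0.013]
 [-0.996  0.014 -0.093]
 [ 0.093 -0.014 -0.996]] [0.36124837 0.00822854 1.21277175]
[[386.27994783   0.         324.38441178]
 [  0.         386.27994783 199.19352113]
 [  0.           0.           1.        ]] [[ 0.924 -0.381 -0.013]
 [-0.202 -0.46  -0.865]
 [ 0.324  0.802 -0.502]] [ 0.16898007 -0.75852942  0.53268994]
```

View pics/top0.png

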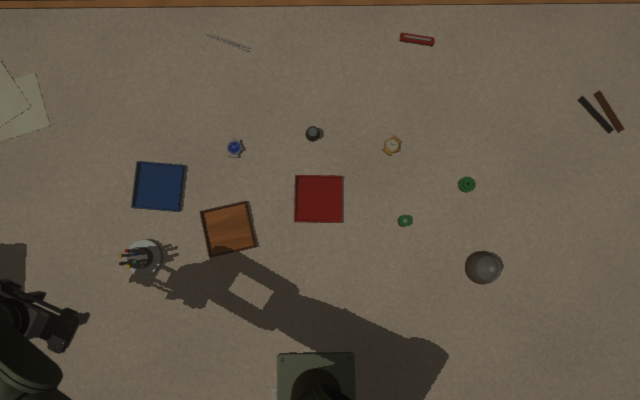

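View pics/side0.png

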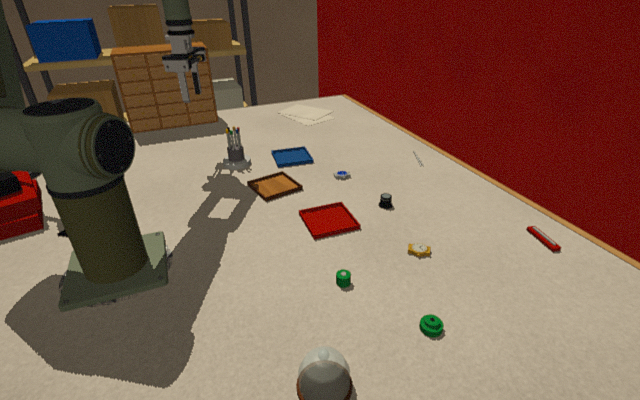

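The top view shows the blue tray at (159,186), the wood tray at (229,229) and the red tray at (319,199). The steel watch is at (235,148), loupe (314,133), gold watch (392,146), wide die (467,184), narrow die (405,220), dome (484,267) and stand (147,255). The side view agrees with this.

Run:
```python
from h import *
ims=[vision.get_image('top').astype(float) for _ in range(6)]
im=np.mean(ims,0)[:,:,::-1];np.save('top.npy',im);u=im.astype(np.uint8)
hsv=cv2.cvtColor(u,cv2.COLOR_BGR2HSV)
cs=[(235,148),(392,146),(314,133),(467,184),(405,220)]
tiles=[cv2.resize(u[y-16:y+16,x-16:x+16],(260,260),interpolation=cv2.INTER_CUBIC) for x,y in cs]
tiles.append(np.zeros_like(tiles[0]))
cv2.imwrite('pics/crops.png',np.vstack([np.hstack(tiles[:3]),np.hstack(tiles[3:])]))
def comp(mask,c,z,rect=0,r=20):
    m=np.zeros_like(mask);x,y=c;m[y-r:y+r,x-r:x+r]=mask[y-r:y+r,x-r:x+r]
    n,l,s,ce=cv2.connectedComponentsWithStats(m);i=1+np.argmax(s[1:,4])
    cnt=max(cv2.findContours((l==i).astype(np.uint8),0,1)[0],key=cv2.contourArea)
    p=ray('top',cnt[:,0,:].astype(float),z)
    if rect: return s[i,4],ray('top',[ce[i]],z)[0].round(4),cv2.minAreaRect((p[:,:2]*1000).astype(np.float32))
    return s[i,4],ce[i].round(2),ray('top',[ce[i]],z)[0].round(4)
R=lambda a,b:cv2.inRange(hsv,a,b)
print('blue',comp(R((100,90,30),(130,255,255)),(159,186),.012,1,34))
print('red',comp(R((0,170,40),(8,255,255))|R((170,170,40),(180,255,255)),(319,199),.012,1,34))
print('wood',comp(R((0,110,10),(25,255,255)),(229,229),.012,1,38))
g=R((45,90,20),(90,255,255))
print('wide',comp(g,(467,184),.015)); print('narrow',comp(g,(405,220),.02))
print('steel',comp(R((105,130,40),(135,255,255)),(235,148),.013))
print('gold',comp(R((12,110,60),(32,255,255)),(392,146),.008))
print('loupe',comp(R((0,0,0),(180,255,60)),(314,133),.025))
```

```text
blue (np.int32(1964), array([0.5149, 0.3901, 0.012 ]), ((516.3016357421875, 393.94384765625), (116.76256561279297, 117.24010467529297), 84.27135467529297))
red (np.int32(2067), array([ 0.478 , -0.0135,  0.012 ]), ((478.7479553222656, -13.020381927490234), (117.263427734375, 114.96227264404297), 89.15879821777344))
wood (np.int32(2216), array([0.4051, 0.2168, 0.012 ]), ((405.1366271972656, 216.90679931640625), (119.01068878173828, 119.18082427978516), 12.178458213806152))
wide (np.int32(186), array([466.28, 183.93]), array([ 0.5102, -0.3919,  0.015 ]))
narrow (np.int32(95), array([404.15, 220.2 ]), array([ 0.4197, -0.2289,  0.02  ]))
steel (np.int32(58), array([233.31, 147.38]), array([0.6128, 0.2018, 0.013 ]))
gold (np.int32(107), array([390.93, 145.94]), array([ 0.6125, -0.2034,  0.008 ]))
loupe (np.int32(136), array([313.99, 134.15]), array([ 0.6419, -0.005 ,  0.025 ]))
```

View pics/crops.png

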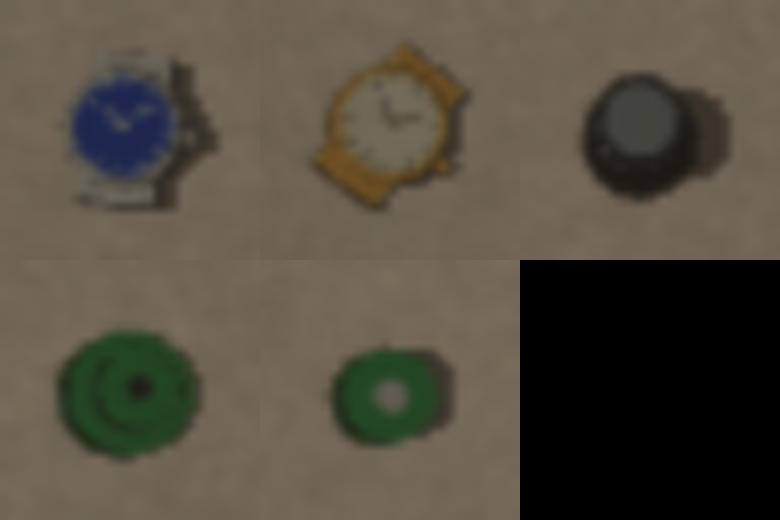

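The crop sheet shows the steel watch (blue dial) with its lug line about (16,-130) in crop pixels, and the gold watch's about (75,-107). The loupe glass is at (640,118), the wide die dot at (139,387) and the narrow die dot at (391,397).

```bash
cat >> h.py <<'E'
def plan(x,y,z,yaw):
    """normalised shift/turn to reach TCP (x,y,z) with tool y at world yaw (deg, mod 180)"""
    from scipy.spatial.transform import Rotation as Ro
    s=monitor.observe();Rt=Ro.from_quat(s['tool_rot']).as_matrix()
    d=Rt.T@(np.array([x,y,z])-s['ee_pos'])/.8
    cur=np.degrees(np.arctan2(Rt[1,1],Rt[0,1]));t=-((yaw-cur+90)%180-90)/360
    print('t',round(s['time'],2),'pos',s['ee_pos'].round(4),'yaw',cur.round(1),'gap',round(s['finger_gap'],4),'->',d.round(4),round(t,4))
E
python3 - <<'E'
from h import *
def P(c,X,Y,z): return ray('top',[[c[0]-16+(X+.5)/8.125-.5,c[1]-16+(Y+.5)/8.125-.5]],z)[0].round(4)
print('steel lugs',P((235,148),133,62,.011),P((235,148),117,192,.011))
print('gold lugs',P((392,146),170,75,.011),P((392,146),95,182,.011),'dial',P((392,146),130,125,.013))
print('loupe top',P((314,133),120,118,.03),'flange',P((314,133),118,137,.003))
print('wide dot',P((467,184),139,127,.022),'disc',P((467,184),128,135,.01))
print('narrow dot',P((405,220),131,137,.024))
print('stand',ray('top',[[150,252]],.01),'dome',ray('top',[[484,267]],.03))
plan(.612,.2005,.12,-7)
E
```

```text
steel lugs [0.6345 0.198  0.011 ] [0.593 0.203 0.011]
gold lugs [ 0.6304 -0.2177  0.011 ] [ 0.5963 -0.1929  0.011 ] dial [ 0.614  -0.2042  0.013 ]
loupe top [ 0.6487 -0.0009  0.03  ] flange [ 6.491e-01 -4.000e-04  3.000e-03]
wide dot [ 0.5112 -0.3931  0.022 ] disc [ 0.5102 -0.3936  0.01  ]
narrow dot [ 0.4189 -0.2294  0.024 ]
stand [[0.34980931 0.41047754 0.01      ]] dome [[ 0.30021138 -0.42164727  0.03      ]]
t 0.4 pos [0.2437 0.5207 0.2273] yaw 64.9 gap 0.0939 -> [-0.5866 -0.1673  0.1341] 0.1998
```

apply_moves([
  [[-0.05,-0.014,0,0.018],[-0.1,-0.028,0,0.037],[-0.15,-0.042,0,0.055],[-0.2,-0.056,0,0.074],[-0.25,-0.07,0,0.092],[-0.3,-0.084,0,0.11],[-0.35,-0.1,0,0.13],[-0.4,-0.114,0,0.148],[-0.45,-0.128,0,0.166],[-0.5,-0.142,0,0.184],[-0.55,-0.156,0.05,0.2],[-0.586,-0.167,0.1,0.2]],
], gripper=0.6)

```text
time: 1.4
ee_pos: [0.6051, 0.2096, 0.1693]
tool_rot: [0.751, 0.66, 0.004, 0.002]
contact_force: [0.2, 0.7, -0.9]
finger_gap: 0.0753
grasp_force: 0.0
```

Run:
```python
from h import *
snap('top','t1.png')
plan(.6135,.201,.0245,-7)
```

```text
t 1.45 pos [0.6022 0.2048 0.1584] yaw -7.4 gap 0.075 -> [-0.002   0.0154  0.1674] -0.0011
```

apply_moves([
  [[0,0.007,0.04,0],[0,0.007,0.08,0],[0,0.007,0.11,0],[0,0.007,0.11,0],[0,0.007,0.11,0],[0,0.007,0.11,0]],
])

```text
time: 1.95
ee_pos: [0.6069, 0.211, 0.0799]
tool_rot: [0.749, 0.662, 0.001, 0.001]
contact_force: [0.3, -0.6, 0.3]
finger_gap: 0.0756
grasp_force: 0.0
```

Run:
```python
from h import *
a=snap('top','t2.png');b=snap('side','s2.png')
c=cv2.resize(a[110:180,195:275],(400,350));d=cv2.resize(b[120:220,280:400],(400,333))
d=np.vstack([d,np.zeros((17,400,3),np.uint8)]);cv2.imwrite('pics/c2.png',np.hstack([c,d]))
plan(.6135,.201,.0245,-7)
```

```text
t 2.05 pos [0.6078 0.2112 0.0812] yaw -7.1 gap 0.0754 -> [-0.0119  0.0083  0.0709] -0.0002
```

View pics/c2.png

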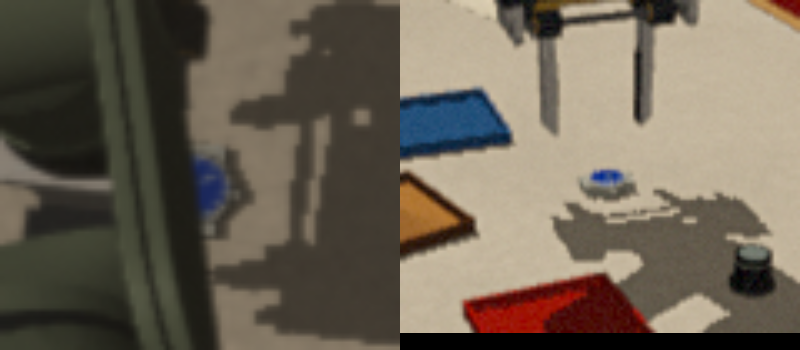

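The side crop shows the open fingers hanging above the blue-dial watch, and the top crop shows it partly hidden at (205,190). I'll correct sideways and descend.

apply_moves([
  [[-0.012,0.008,0,0],[-0.012,0.008,0.025,0],[-0.012,0.008,0.05,0],[-0.012,0.008,0.062,0],[-0.012,0.008,0.071,0],[-0.012,0.008,0.071,0],[-0.012,0.008,0.071,0],[-0.012,0.008,0.071,0]],
])

```text
time: 2.72
ee_pos: [0.612, 0.2002, 0.0224]
tool_rot: [0.749, 0.662, 0.001, 0.001]
contact_force: [0.2, -0.4, 2.0]
finger_gap: 0.0754
grasp_force: 1.2
```

Run:
```python
from h import *
plan(.6135,.201,.0245,-7)
```

```text
t 2.72 pos [0.612  0.2002 0.0224] yaw -7.1 gap 0.0754 -> [ 0.0012  0.0018 -0.0026] -0.0002
```

apply_moves([
  [[0,0,-0.002,0],[0,0,-0.002,0],[0,0,-0.002,0],[0,0,-0.002,0],[0,0,-0.002,0],[0,0,-0.002,0],[0,0,-0.002,0],[0,0,-0.002,0]],
], gripper=-1)

```text
time: 3.38
ee_pos: [0.6113, 0.2002, 0.0232]
tool_rot: [0.749, 0.662, 0.0, 0.0]
contact_force: [0.9, -0.2, 0.7]
finger_gap: 0.0477
grasp_force: 30.0
```

apply_moves([
  [[0,0,-0.01,0],[0,0,-0.03,0],[0,0,-0.06,0],[0,0,-0.09,0],[0,0,-0.1,0],[0,0,-0.1,0],[0,0,-0.1,0],[0,0,-0.1,0]],
])

```text
time: 4.05
ee_pos: [0.6096, 0.2, 0.1012]
tool_rot: [0.749, 0.662, -0.001, -0.001]
contact_force: [0.3, -0.6, -1.6]
finger_gap: 0.0482
grasp_force: 30.0
```

Run:
```python
from h import *
plan(.478,.013,.1,0)
```

```text
t 4.05 pos [0.6096 0.2    0.1012] yaw -7.1 gap 0.0482 -> [-0.2522 -0.1344  0.0022] -0.0197
```

apply_moves([
  [[-0.02,-0.01,0,-0.004],[-0.06,-0.032,0,-0.008],[-0.1,-0.054,0,-0.012],[-0.14,-0.075,0,-0.016],[-0.18,-0.096,0,-0.02],[-0.215,-0.114,0,-0.02],[-0.24,-0.127,0,-0.02],[-0.251,-0.134,0,-0.02],[-0.251,-0.134,0,-0.02],[-0.251,-0.134,0.02,-0.02],[-0.251,-0.134,0.04,-0.02],[-0.251,-0.134,0.04,-0.02]],
])

```text
time: 5.05
ee_pos: [0.4778, 0.0154, 0.0681]
tool_rot: [0.706, 0.708, -0.002, -0.003]
contact_force: [-0.5, 0.2, -0.2]
finger_gap: 0.0477
grasp_force: 30.0
```

apply_moves([
  [[0,0,0,0],[0,0,0,0],[0,0,0,0]],
])

```text
time: 5.3
ee_pos: [0.4809, 0.0146, 0.0718]
tool_rot: [0.706, 0.708, 0.001, 0.001]
contact_force: [-0.2, -0.0, -0.4]
finger_gap: 0.0474
grasp_force: 30.0
```

Run:
```python
from h import *
plan(.4785,.014,.0285,0)
```

```text
t 5.3 pos [0.4809 0.0146 0.0718] yaw 0.2 gap 0.0474 -> [-0.0007 -0.0031  0.0541] 0.0005
```

apply_moves([
  [[0,-0.002,0.015,0],[0,-0.002,0.03,0],[0,-0.002,0.042,0],[0,-0.002,0.049,0],[0,-0.002,0.052,0],[0,-0.002,0.053,0],[0,-0.002,0.053,0],[0,-0.002,0.053,0]],
])

```text
time: 5.97
ee_pos: [0.4788, 0.0141, 0.0291]
tool_rot: [0.706, 0.708, 0.0, 0.0]
contact_force: [-0.5, -0.3, -0.3]
finger_gap: 0.0475
grasp_force: 30.0
```

apply_moves([
  [[0,0,0,0],[0,0,0.001,0],[0,0,0.001,0],[0,0,0.001,0]],
])

```text
time: 6.3
ee_pos: [0.4783, 0.0141, 0.028]
tool_rot: [0.706, 0.708, 0.0, 0.0]
contact_force: [0.4, -0.3, -1.2]
finger_gap: 0.0478
grasp_force: 30.0
```

apply_moves([
  [[0,0,0.001,0],[0,0,0.001,0],[0,0,0.001,0],[0,0,0.001,0]],
])

```text
time: 6.63
ee_pos: [0.4784, 0.0141, 0.0271]
tool_rot: [0.706, 0.708, 0.0, 0.0]
contact_force: [-0.2, 0.7, 0.1]
finger_gap: 0.0479
grasp_force: 30.0
```

apply_moves([
  [[0,0,0.0005,0],[0,0,0.0005,0],[0,0,0.0005,0],[0,0,0.0005,0],[0,0,0.0005,0],[0,0,0.0005,0]],
], gripper=0.35)

```text
time: 7.13
ee_pos: [0.4783, 0.0141, 0.0267]
tool_rot: [0.706, 0.708, 0.0, 0.0]
contact_force: [0.4, 0.1, 0.1]
finger_gap: 0.0639
grasp_force: 0.0
```

apply_moves([
  [[0,0,-0.015,0],[0,0,-0.04,0],[0,0,-0.07,0],[0,0,-0.09,0],[0,0,-0.1,0],[0,0,-0.1,0],[0,0,-0.1,0]],
])

```text
time: 7.72
ee_pos: [0.4782, 0.0142, 0.1065]
tool_rot: [0.706, 0.708, 0.0, 0.0]
contact_force: [-0.6, -0.4, 0.6]
finger_gap: 0.0634
grasp_force: 0.0
```

Run:
```python
from h import *
plan(.6135,-.2045,.1,-36)
b=snap('side','s3.png');cv2.imwrite('pics/c3.png',cv2.resize(b[140:300,260:460],(600,480)))
```

```text
t 7.72 pos [0.4782 0.0142 0.1065] yaw 0.1 gap 0.0634 -> [-0.2737  0.1686  0.0082] 0.1003
```

View pics/c3.png

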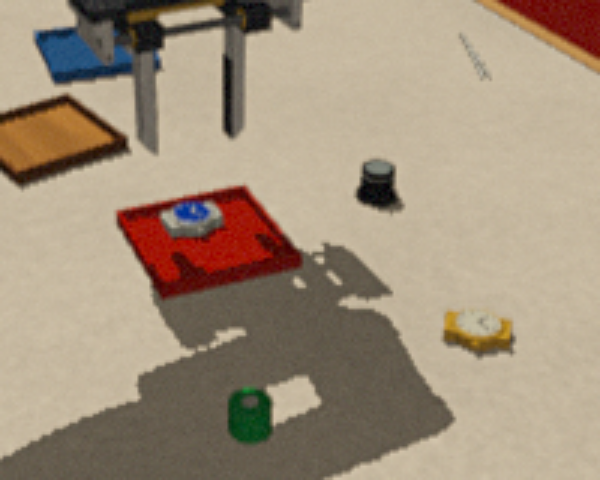

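The side crop shows the steel watch lying flat, dial up, in the far half of the red tray at (192,215). Gold watch next.

apply_moves([
  [[-0.034,0.021,0,0.012],[-0.068,0.042,0,0.025],[-0.102,0.063,0,0.037],[-0.136,0.084,0,0.05],[-0.17,0.105,0,0.062],[-0.204,0.126,0,0.075],[-0.238,0.147,0,0.087],[-0.262,0.161,0,0.1],[-0.274,0.169,0.02,0.1],[-0.274,0.169,0.04,0.1],[-0.274,0.169,0.05,0.1],[-0.274,0.169,0.05,0.1]],
], gripper=0.6)

```text
time: 8.77
ee_pos: [0.6106, -0.2033, 0.0618]
tool_rot: [0.891, 0.455, -0.003, -0.004]
contact_force: [-0.5, 0.2, -0.8]
finger_gap: 0.0756
grasp_force: 0.0
```

apply_moves([
  [[0,0,0,0],[0,0,0,0],[0,0,0,0]],
])

```text
time: 9.02
ee_pos: [0.6145, -0.2046, 0.0677]
tool_rot: [0.89, 0.455, 0.001, 0.001]
contact_force: [-0.2, 0.4, 0.2]
finger_gap: 0.0753
grasp_force: 0.0
```

Run:
```python
from h import *
plan(.6135,-.2045,.0235,-36)
```

```text
t 9.02 pos [ 0.6145 -0.2046  0.0677] yaw -35.8 gap 0.0753 -> [-0.0007 -0.0012  0.0552] 0.0004
```

apply_moves([
  [[0,0,0.02,0],[0,0,0.04,0],[0,0,0.05,0],[0,0,0.054,0],[0,0,0.054,0],[0,0,0.054,0],[0,0,0.054,0]],
])

```text
time: 9.6
ee_pos: [0.6148, -0.2051, 0.0246]
tool_rot: [0.891, 0.455, 0.001, 0.001]
contact_force: [0.5, -0.7, -0.2]
finger_gap: 0.0751
grasp_force: 0.0
```

apply_moves([
  [[0,0,0,0],[0,0,0,0],[0,0,0,0],[0,0,0,0],[0,0,0,0],[0,0,0,0],[0,0,0,0],[0,0,0,0]],
], gripper=-1)

```text
time: 10.27
ee_pos: [0.6141, -0.2049, 0.0237]
tool_rot: [0.891, 0.455, 0.0, 0.0]
contact_force: [-0.6, 0.2, 1.3]
finger_gap: 0.0474
grasp_force: 29.9
```

apply_moves([
  [[0,0,-0.01,0],[0,0,-0.03,0],[0,0,-0.06,0],[0,0,-0.09,0],[0,0,-0.1,0],[0,0,-0.1,0],[0,0,-0.1,0],[0,0,-0.1,0]],
])

```text
time: 10.93
ee_pos: [0.6127, -0.2042, 0.1017]
tool_rot: [0.891, 0.455, -0.001, -0.001]
contact_force: [-0.2, 0.2, -1.7]
finger_gap: 0.0478
grasp_force: 29.9
```

Run:
```python
from h import *
plan(.4785,-.04,.1,0)
```

```text
t 10.93 pos [ 0.6127 -0.2042  0.1017] yaw -35.9 gap 0.0478 -> [ 0.068  -0.2562  0.0029] -0.0997
```

apply_moves([
  [[0.006,-0.022,0,-0.01],[0.016,-0.06,0,-0.024],[0.026,-0.1,0,-0.038],[0.037,-0.14,0,-0.052],[0.048,-0.18,0,-0.066],[0.056,-0.21,0,-0.08],[0.063,-0.236,0,-0.092],[0.067,-0.252,0,-0.1],[0.068,-0.256,0,-0.1],[0.068,-0.256,0,-0.1],[0.068,-0.256,0.02,-0.1],[0.068,-0.256,0.04,-0.1]],
])

```text
time: 11.93
ee_pos: [0.4818, -0.0417, 0.0718]
tool_rot: [0.707, 0.707, 0.001, 0.002]
contact_force: [-0.1, -0.3, -0.6]
finger_gap: 0.0473
grasp_force: 29.9
```

apply_moves([
  [[0,0,0,0],[0,0,0,0],[0,0,0,0],[0,0,0,0]],
])

```text
time: 12.27
ee_pos: [0.481, -0.0413, 0.0722]
tool_rot: [0.707, 0.708, 0.0, 0.001]
contact_force: [-0.1, -0.8, -0.3]
finger_gap: 0.0476
grasp_force: 29.9
```

Run:
```python
from h import *
plan(.4785,-.041,.028,0)
```

```text
t 12.27 pos [ 0.481  -0.0413  0.0722] yaw 0.1 gap 0.0476 -> [ 0.0004 -0.0032  0.0553] 0.0002
```

apply_moves([
  [[0,-0.002,0.015,0],[0,-0.002,0.03,0],[0,-0.002,0.042,0],[0,-0.002,0.05,0],[0,-0.002,0.054,0],[0,-0.002,0.055,0],[0,-0.002,0.0555,0],[0,-0.002,0.056,0],[0,-0.002,0.056,0],[0,-0.002,0.056,0],[0,-0.002,0.056,0]],
])

```text
time: 13.18
ee_pos: [0.478, -0.0407, 0.0275]
tool_rot: [0.706, 0.708, -0.0, -0.0]
contact_force: [-4.0, -0.5, 5.6]
finger_gap: 0.0477
grasp_force: 29.9
```

apply_moves([
  [[0,0,0,0],[0,0,0,0],[0,0,0,0],[0,0,0,0],[0,0,0,0],[0,0,0,0]],
], gripper=0.35)

```text
time: 13.68
ee_pos: [0.4784, -0.0407, 0.0266]
tool_rot: [0.706, 0.708, 0.0, 0.0]
contact_force: [0.2, -0.4, -0.2]
finger_gap: 0.0634
grasp_force: 0.0
```

apply_moves([
  [[0,0,-0.015,0],[0,0,-0.04,0],[0,0,-0.07,0],[0,0,-0.09,0],[0,0,-0.1,0],[0,0,-0.1,0],[0,0,-0.1,0]],
])

```text
time: 14.27
ee_pos: [0.4782, -0.0406, 0.1065]
tool_rot: [0.706, 0.708, 0.0, 0.0]
contact_force: [-0.3, -0.2, 0.0]
finger_gap: 0.0636
grasp_force: 0.0
```

Run:
```python
from h import *
plan(.649,-.0005,.1,0)
b=snap('side','s4.png');cv2.imwrite('pics/c4.png',cv2.resize(b[140:300,260:460],(600,480)))
```

```text
t 14.27 pos [ 0.4782 -0.0406  0.1065] yaw 0.1 gap 0.0636 -> [0.0497 0.2136 0.0081] 0.0003
```

View pics/c4.png

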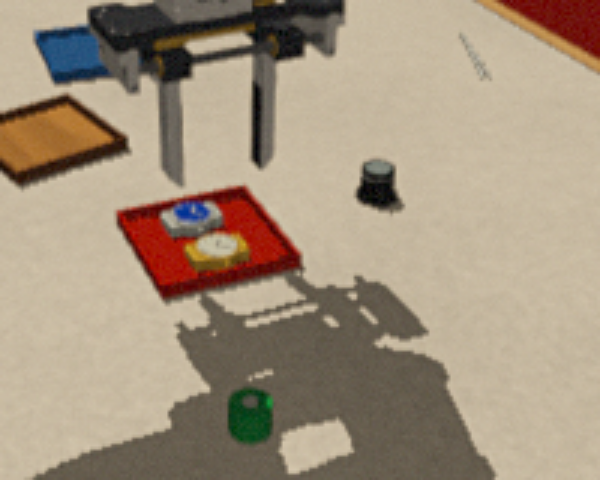

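The crop shows both watches flat in the red tray, steel at (192,215) and gold at (217,250), not touching. Loupe next.

apply_moves([
  [[0.012,0.04,0,0],[0.02,0.085,0,0],[0.03,0.13,0,0],[0.04,0.175,0,0],[0.047,0.205,0,0],[0.05,0.214,0,0],[0.05,0.214,0.015,0],[0.05,0.214,0.03,0],[0.05,0.214,0.03,0],[0.05,0.214,0.03,0],[0.05,0.214,0.03,0]],
], gripper=0.6)

```text
time: 15.23
ee_pos: [0.6478, -0.0006, 0.0819]
tool_rot: [0.707, 0.708, -0.001, -0.001]
contact_force: [0.2, -0.7, 0.3]
finger_gap: 0.075
grasp_force: 0.0
```

Run:
```python
from h import *
plan(.649,-.0005,.034,0)
```

```text
t 15.23 pos [ 6.478e-01 -6.000e-04  8.190e-02] yaw 0.1 gap 0.075 -> [0.0001 0.0017 0.0599] 0.0002
```

apply_moves([
  [[0,0.001,0.02,0],[0,0.001,0.04,0],[0,0.001,0.054,0],[0,0.001,0.06,0],[0,0.001,0.06,0],[0,0.001,0.06,0],[0,0.001,0.06,0]],
])

```text
time: 15.82
ee_pos: [0.651, -0.0005, 0.0357]
tool_rot: [0.706, 0.708, 0.001, 0.001]
contact_force: [1.0, 1.1, -0.2]
finger_gap: 0.0753
grasp_force: 0.0
```

apply_moves([
  [[0,0,0,0],[0,0,0,0],[0,0,0,0],[0,0,0,0],[0,0,0,0],[0,0,0,0],[0,0,0,0],[0,0,0,0],[0,0,0,0],[0,0,0,0]],
], gripper=-1)

```text
time: 16.65
ee_pos: [0.6502, -0.0003, 0.0346]
tool_rot: [0.706, 0.708, -0.0, -0.0]
contact_force: [0.3, 0.0, 0.5]
finger_gap: 0.0285
grasp_force: 30.0
```

apply_moves([
  [[0,0,-0.01,0],[0,0,-0.03,0],[0,0,-0.06,0],[0,0,-0.09,0],[0,0,-0.1,0],[0,0,-0.1,0],[0,0,-0.1,0],[0,0,-0.1,0]],
])

```text
time: 17.32
ee_pos: [0.6489, -0.0001, 0.113]
tool_rot: [0.706, 0.708, -0.001, -0.001]
contact_force: [0.6, 0.2, -0.8]
finger_gap: 0.0287
grasp_force: 30.0
```

Run:
```python
from h import *
plan(.516,.392,.114,6)
```

```text
t 17.32 pos [ 6.489e-01 -1.000e-04  1.130e-01] yaw 0.1 gap 0.0287 -> [ 0.4905 -0.1652 -0.0006] -0.0163
```

Run:
```python
from h import *
b=snap('side','s5.png');cv2.imwrite('pics/c5.png',cv2.resize(b[100:240,320:480],(640,560)))
```

```text
(no output)
```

View pics/c5.png

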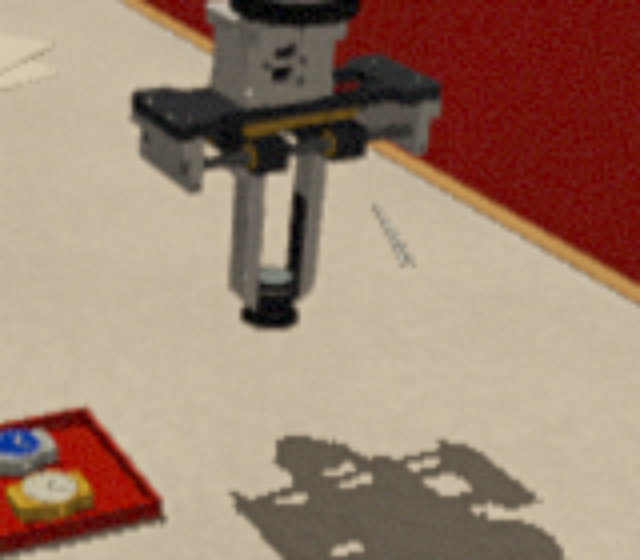

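The loupe hangs upright between the fingers at (272,300). I'll carry it to the blue tray.

apply_moves([
  [[0.02,-0.007,0,0],[0.06,-0.02,0,0],[0.1,-0.034,0,-0.004],[0.145,-0.049,0,-0.008],[0.19,-0.064,0,-0.012],[0.235,-0.079,0,-0.016],[0.28,-0.094,0,-0.016],[0.325,-0.109,0,-0.016],[0.37,-0.125,0,-0.016],[0.415,-0.14,0,-0.016],[0.455,-0.153,0,-0.016],[0.48,-0.161,0,-0.016]],
])

```text
time: 18.37
ee_pos: [0.517, 0.3872, 0.1133]
tool_rot: [0.669, 0.743, -0.001, -0.001]
contact_force: [0.4, -0.5, -0.2]
finger_gap: 0.0288
grasp_force: 30.0
```

apply_moves([
  [[0,0,0,0],[0,0,0,0],[0,0,0.02,0],[0,0,0.04,0],[0,0,0.04,0],[0,0,0.04,0],[0,0,0.04,0]],
])

```text
time: 18.95
ee_pos: [0.5211, 0.3826, 0.0829]
tool_rot: [0.67, 0.742, -0.0, 0.0]
contact_force: [-0.4, 1.4, 0.4]
finger_gap: 0.0287
grasp_force: 30.0
```

Run:
```python
from h import *
plan(.516,.392,.0385,6)
```

```text
t 18.95 pos [0.5211 0.3826 0.0829] yaw 5.8 gap 0.0287 -> [ 0.0124 -0.0051  0.0555] -0.0006
```

apply_moves([
  [[0.006,-0.003,0.015,0],[0.012,-0.005,0.03,0],[0.012,-0.005,0.042,0],[0.012,-0.005,0.05,0],[0.012,-0.005,0.054,0],[0.012,-0.005,0.0555,0],[0.012,-0.005,0.056,0],[0.012,-0.005,0.056,0],[0.012,-0.005,0.056,0],[0.012,-0.005,0.056,0]],
])

```text
time: 19.78
ee_pos: [0.5139, 0.3921, 0.0384]
tool_rot: [0.67, 0.743, -0.002, -0.001]
contact_force: [-4.9, -2.9, 8.3]
finger_gap: 0.0289
grasp_force: 30.0
```

apply_moves([
  [[0,0,0,0],[0,0,0,0]],
])

```text
time: 19.95
ee_pos: [0.5139, 0.3921, 0.0384]
tool_rot: [0.67, 0.743, -0.002, -0.001]
contact_force: [-5.4, -2.1, 7.6]
finger_gap: 0.0287
grasp_force: 30.0
```

apply_moves([
  [[0,0,0,0],[0,0,0,0],[0,0,0,0],[0,0,0,0],[0,0,0,0],[0,0,0,0]],
], gripper=0.3)

```text
time: 20.45
ee_pos: [0.5157, 0.3925, 0.0376]
tool_rot: [0.67, 0.742, -0.0, -0.0]
contact_force: [-0.1, -0.5, -0.2]
finger_gap: 0.0609
grasp_force: 0.0
```

apply_moves([
  [[0,0,-0.015,0],[0,0,-0.04,0],[0,0,-0.07,0],[0,0,-0.09,0],[0,0,-0.1,0],[0,0,-0.1,0],[0,0,-0.1,0]],
])

```text
time: 21.03
ee_pos: [0.5158, 0.3926, 0.1183]
tool_rot: [0.67, 0.742, 0.0, 0.0]
contact_force: [0.0, 0.3, -0.5]
finger_gap: 0.0612
grasp_force: 0.0
```

Run:
```python
from h import *
plan(.419,-.2294,.1,12)
b=snap('side','s6.png');cv2.imwrite('pics/c6.png',cv2.resize(b[120:240,220:380],(640,480)))
```

```text
t 21.03 pos [0.5158 0.3926 0.1183] yaw 5.9 gap 0.0612 -> [-0.7611 -0.2     0.0225] -0.017
```

View pics/c6.png

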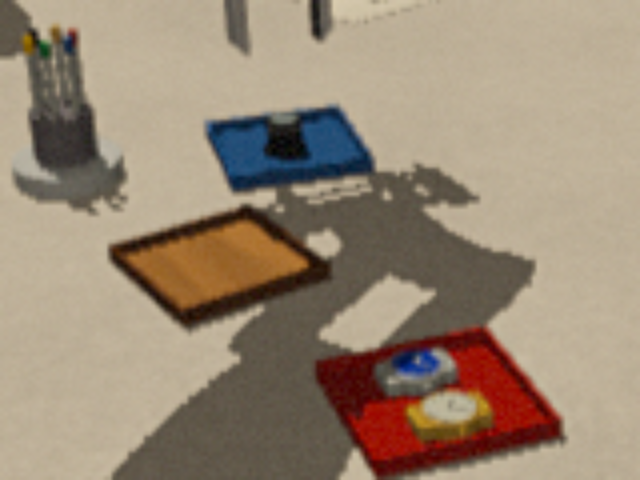

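The loupe stands upright in the blue tray at (286,135). The wood tray is empty, with its centre at (220,265). Narrow die next.

apply_moves([
  [[-0.05,-0.013,0,0],[-0.1,-0.026,0,0],[-0.15,-0.039,0,-0.005],[-0.2,-0.053,0,-0.01],[-0.25,-0.066,0,-0.017],[-0.3,-0.079,0,-0.017],[-0.35,-0.092,0,-0.017],[-0.4,-0.105,0,-0.017],[-0.45,-0.118,0,-0.017],[-0.5,-0.131,0,-0.017],[-0.55,-0.145,0,-0.017],[-0.6,-0.158,0,-0.017]],
], gripper=0.6)

```text
time: 22.08
ee_pos: [0.437, -0.0991, 0.1165]
tool_rot: [0.629, 0.777, -0.0, -0.001]
contact_force: [0.4, 0.6, 0.1]
finger_gap: 0.0752
grasp_force: 0.0
```

apply_moves([
  [[-0.05,-0.008,0,0],[-0.1,-0.016,0.01,0],[-0.14,-0.022,0.03,0],[-0.16,-0.024,0.05,0],[-0.165,-0.024,0.06,0],[-0.165,-0.024,0.06,0],[-0.165,-0.024,0.06,0],[-0.165,-0.024,0.06,0]],
])

```text
time: 22.75
ee_pos: [0.4475, -0.2294, 0.0697]
tool_rot: [0.629, 0.778, 0.0, -0.001]
contact_force: [-0.0, -0.2, 0.2]
finger_gap: 0.0754
grasp_force: 0.0
```

Run:
```python
from h import *
plan(.419,-.2294,.026,12)
```

```text
t 22.75 pos [ 0.4475 -0.2294  0.0697] yaw 12.1 gap 0.0754 -> [ 0.0074 -0.0348  0.0547] 0.0002
```

apply_moves([
  [[0.004,-0.02,0,0],[0.007,-0.035,0,0],[0.007,-0.035,0,0],[0.007,-0.035,0,0],[0.007,-0.035,0.02,0],[0.007,-0.035,0.04,0],[0.007,-0.035,0.05,0],[0.007,-0.035,0.054,0],[0.007,-0.035,0.054,0],[0.007,-0.035,0.054,0],[0.007,-0.035,0.054,0]],
])

```text
time: 23.67
ee_pos: [0.42, -0.2317, 0.0274]
tool_rot: [0.629, 0.777, 0.0, 0.001]
contact_force: [-0.5, 0.6, -0.2]
finger_gap: 0.0754
grasp_force: 0.0
```

Run:
```python
from h import *
plan(.419,-.2294,.026,12)
```

```text
t 23.67 pos [ 0.42   -0.2317  0.0274] yaw 12.0 gap 0.0754 -> [ 0.0031 -0.0006  0.0018] 0.0
```

apply_moves([
  [[0.003,0,0,0],[0.003,0,0,0],[0.003,0,0,0],[0.003,0,0,0],[0.003,0,0,0],[0.003,0,0,0],[0.003,0,0,0],[0.003,0,0,0],[0.003,0,0,0],[0.003,0,0,0]],
], gripper=-1)

```text
time: 24.5
ee_pos: [0.4187, -0.229, 0.0267]
tool_rot: [0.629, 0.777, 0.0, 0.0]
contact_force: [0.1, 0.4, 1.3]
finger_gap: 0.0286
grasp_force: 30.0
```

apply_moves([
  [[0,0,-0.01,0],[0,0,-0.03,0],[0,0,-0.06,0],[0,0,-0.09,0],[0,0,-0.1,0],[0,0,-0.1,0],[0,0,-0.1,0],[0,0,-0.1,0]],
])

```text
time: 25.17
ee_pos: [0.4177, -0.2282, 0.1054]
tool_rot: [0.629, 0.777, -0.0, -0.001]
contact_force: [-0.1, -0.3, -0.3]
finger_gap: 0.0286
grasp_force: 30.0
```

Run:
```python
from h import *
plan(.4105,.1915,.105,12)
```

```text
t 25.17 pos [ 0.4177 -0.2282  0.1054] yaw 12.0 gap 0.0286 -> [0.5151 0.1002 0.0013] -0.0
```

apply_moves([
  [[0.02,0.004,0,0],[0.06,0.012,0,0],[0.11,0.021,0,0],[0.16,0.031,0,0],[0.21,0.041,0,0],[0.26,0.051,0,0],[0.31,0.06,0,0],[0.36,0.07,0,0],[0.41,0.08,0,0],[0.455,0.089,0,0],[0.495,0.096,0,0],[0.515,0.1,0,0]],
])

```text
time: 26.17
ee_pos: [0.4093, 0.1936, 0.105]
tool_rot: [0.628, 0.778, -0.001, -0.001]
contact_force: [0.0, -0.6, -0.4]
finger_gap: 0.0286
grasp_force: 30.0
```

apply_moves([
  [[0,0,0,0],[0,0,0,0],[0,0,0.02,0],[0,0,0.04,0],[0,0,0.04,0],[0,0,0.04,0],[0,0,0.04,0]],
])

```text
time: 26.75
ee_pos: [0.4115, 0.1898, 0.0748]
tool_rot: [0.63, 0.777, -0.0, -0.0]
contact_force: [0.7, 0.3, -0.1]
finger_gap: 0.0284
grasp_force: 30.0
```

Run:
```python
from h import *
plan(.4105,.1915,.0305,12)
```

```text
t 26.75 pos [0.4115 0.1898 0.0748] yaw 11.9 gap 0.0284 -> [ 0.0024 -0.0007  0.0553] -0.0002
```

apply_moves([
  [[0.002,-0.001,0.015,0],[0.002,-0.001,0.03,0],[0.002,-0.001,0.042,0],[0.002,-0.001,0.05,0],[0.002,-0.001,0.053,0],[0.002,-0.001,0.0545,0],[0.002,-0.001,0.055,0],[0.002,-0.001,0.0555,0],[0.002,-0.001,0.0555,0],[0.002,-0.001,0.0555,0],[0.002,-0.001,0.0555,0]],
])

```text
time: 27.67
ee_pos: [0.4106, 0.1922, 0.0307]
tool_rot: [0.629, 0.777, 0.0, 0.0]
contact_force: [-0.2, -0.9, 0.7]
finger_gap: 0.0284
grasp_force: 30.0
```

apply_moves([
  [[0,0,0.0005,0],[0,0,0.0005,0],[0,0,0.0005,0],[0,0,0.0005,0]],
])

```text
time: 28.0
ee_pos: [0.4106, 0.1922, 0.0306]
tool_rot: [0.629, 0.777, 0.0, 0.0]
contact_force: [-0.9, -0.7, 5.1]
finger_gap: 0.0286
grasp_force: 30.0
```

apply_moves([
  [[0,0,0,0],[0,0,0,0],[0,0,0,0],[0,0,0,0],[0,0,0,0],[0,0,0,0]],
], gripper=0.2)

```text
time: 28.5
ee_pos: [0.41, 0.1921, 0.0297]
tool_rot: [0.629, 0.777, -0.0, -0.0]
contact_force: [0.7, -0.0, -0.5]
finger_gap: 0.0564
grasp_force: 0.0
```

apply_moves([
  [[0,0,-0.015,0],[0,0,-0.04,0],[0,0,-0.07,0],[0,0,-0.09,0],[0,0,-0.1,0],[0,0,-0.1,0],[0,0,-0.1,0]],
])

```text
time: 29.08
ee_pos: [0.4101, 0.192, 0.1096]
tool_rot: [0.629, 0.777, 0.0, 0.0]
contact_force: [-0.5, -0.5, 1.1]
finger_gap: 0.0563
grasp_force: 0.0
```

Run:
```python
from h import *
plan(.5105,-.3933,.1,12)
b=snap('side','s7.png');cv2.imwrite('pics/c7.png',cv2.resize(b[120:240,220:380],(640,480)))
```

```text
t 29.08 pos [0.4101 0.192  0.1096] yaw 12.0 gap 0.0563 -> [-0.7418 -0.0292  0.0121] -0.0
```

View pics/c7.png

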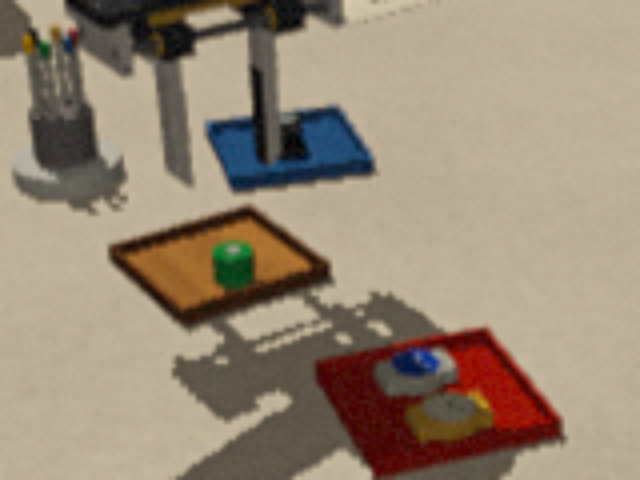

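The narrow die stands flat in the near half of the wood tray at (233,265). Wide die next.

apply_moves([
  [[-0.05,-0.002,0,0],[-0.1,-0.004,0,0],[-0.15,-0.006,0,0],[-0.2,-0.008,0,0],[-0.25,-0.01,0,0],[-0.3,-0.012,0,0],[-0.35,-0.014,0,0],[-0.4,-0.016,0,0],[-0.45,-0.018,0,0],[-0.5,-0.02,0,0],[-0.55,-0.022,0,0],[-0.6,-0.024,0,0]],
], gripper=0.6)

```text
time: 30.13
ee_pos: [0.4899, -0.2826, 0.1076]
tool_rot: [0.63, 0.777, 0.0, -0.002]
contact_force: [0.2, -1.2, 1.3]
finger_gap: 0.0755
grasp_force: 0.0
```

apply_moves([
  [[-0.05,-0.002,0,0],[-0.1,-0.004,0,0],[-0.13,-0.005,0.01,0],[-0.14,-0.005,0.03,0],[-0.142,-0.005,0.045,0],[-0.142,-0.005,0.045,0],[-0.142,-0.005,0.045,0],[-0.142,-0.005,0.045,0]],
])

```text
time: 30.8
ee_pos: [0.5106, -0.3918, 0.0732]
tool_rot: [0.629, 0.777, 0.0, -0.001]
contact_force: [-0.4, 0.2, 0.6]
finger_gap: 0.0752
grasp_force: 0.0
```

Run:
```python
from h import *
plan(.5105,-.3933,.025,12)
```

```text
t 30.8 pos [ 0.5106 -0.3918  0.0732] yaw 12.1 gap 0.0752 -> [-0.0019 -0.0004  0.0603] 0.0002
```

apply_moves([
  [[-0.002,0,0.02,0],[-0.002,0,0.04,0],[-0.002,0,0.053,0],[-0.002,0,0.059,0],[-0.002,0,0.0595,0],[-0.002,0,0.0595,0],[-0.002,0,0.0595,0],[-0.002,0,0.0595,0]],
])

```text
time: 31.47
ee_pos: [0.5118, -0.3955, 0.0274]
tool_rot: [0.629, 0.777, -0.0, 0.001]
contact_force: [0.4, -0.1, 0.2]
finger_gap: 0.0754
grasp_force: 0.0
```

apply_moves([
  [[0,0,0,0],[0,0,0,0],[0,0,0,0],[0,0,0,0],[0,0,0,0],[0,0,0,0],[0,0,0,0],[0,0,0,0],[0,0,0,0],[0,0,0,0]],
], gripper=-1)

```text
time: 32.3
ee_pos: [0.5112, -0.3949, 0.0262]
tool_rot: [0.629, 0.777, -0.0, -0.0]
contact_force: [-0.1, 0.3, 0.3]
finger_gap: 0.0382
grasp_force: 30.0
```

apply_moves([
  [[0,0,-0.01,0],[0,0,-0.03,0],[0,0,-0.06,0],[0,0,-0.09,0],[0,0,-0.1,0],[0,0,-0.1,0],[0,0,-0.1,0],[0,0,-0.1,0]],
])

```text
time: 32.97
ee_pos: [0.5103, -0.394, 0.1046]
tool_rot: [0.629, 0.777, 0.0, -0.001]
contact_force: [-0.6, -0.5, -1.3]
finger_gap: 0.0384
grasp_force: 30.0
```

Run:
```python
from h import *
plan(.3995,.2425,.105,12)
```

```text
t 32.97 pos [ 0.5103 -0.394   0.1046] yaw 12.0 gap 0.0384 -> [0.807  0.0299 0.0014] -0.0
```

apply_moves([
  [[0.02,0.001,0,0],[0.06,0.002,0,0],[0.11,0.004,0,0],[0.16,0.006,0,0],[0.21,0.008,0,0],[0.26,0.01,0,0],[0.31,0.012,0,0],[0.36,0.014,0,0],[0.41,0.016,0,0],[0.46,0.018,0,0],[0.51,0.02,0,0],[0.55,0.022,0,0]],
])

```text
time: 33.97
ee_pos: [0.4342, 0.0416, 0.1045]
tool_rot: [0.629, 0.777, -0.001, -0.002]
contact_force: [-0.4, -0.2, -0.4]
finger_gap: 0.0382
grasp_force: 30.0
```

apply_moves([
  [[0.05,0.002,0,0],[0.1,0.004,0,0],[0.15,0.005,0,0],[0.19,0.006,0,0],[0.23,0.007,0,0],[0.25,0.008,0,0],[0.257,0.008,0,0],[0.257,0.008,0,0],[0.257,0.008,0,0],[0.257,0.008,0,0]],
])

```text
time: 34.8
ee_pos: [0.4003, 0.2403, 0.1056]
tool_rot: [0.63, 0.777, -0.001, -0.0]
contact_force: [0.4, 0.1, 0.1]
finger_gap: 0.0384
grasp_force: 30.0
```

Run:
```python
from h import *
plan(.3995,.2425,.07,12)
```

```text
t 34.8 pos [0.4003 0.2403 0.1056] yaw 11.9 gap 0.0384 -> [ 0.0029 -0.0003  0.0445] -0.0002
```

apply_moves([
  [[0.003,0,0.02,0],[0.003,0,0.04,0],[0.003,0,0.06,0],[0.003,0,0.075,0],[0.003,0,0.085,0],[0.003,0,0.09,0],[0.003,0,0.092,0],[0.003,0,0.093,0],[0.003,0,0.0935,0],[0.003,0,0.0935,0],[0.003,0,0.0935,0]],
])

```text
time: 35.72
ee_pos: [0.4005, 0.2441, 0.032]
tool_rot: [0.629, 0.777, 0.001, 0.0]
contact_force: [0.6, 0.1, -1.1]
finger_gap: 0.0379
grasp_force: 30.0
```

apply_moves([
  [[0,0,0.0005,0],[0,0,0.0005,0],[0,0,0.0005,0],[0,0,0.0005,0]],
])

```text
time: 36.05
ee_pos: [0.4, 0.244, 0.0311]
tool_rot: [0.629, 0.777, 0.0, 0.0]
contact_force: [-0.2, 0.2, -0.5]
finger_gap: 0.0385
grasp_force: 30.0
```

apply_moves([
  [[0,0,0.001,0],[0,0,0.001,0],[0,0,0.0015,0],[0,0,0.0015,0],[0,0,0.0015,0]],
])

```text
time: 36.47
ee_pos: [0.4, 0.2439, 0.0302]
tool_rot: [0.629, 0.777, -0.0, -0.0]
contact_force: [-1.8, -0.8, 4.9]
finger_gap: 0.0387
grasp_force: 30.0
```

In contact with the floor, so I'll release and retreat.

apply_moves([
  [[0,0,0,0],[0,0,0,0],[0,0,0,0],[0,0,0,0],[0,0,0,0],[0,0,0,0]],
], gripper=0.2)

```text
time: 36.97
ee_pos: [0.3999, 0.2439, 0.0297]
tool_rot: [0.629, 0.777, -0.0, -0.0]
contact_force: [0.4, 0.4, -0.2]
finger_gap: 0.0567
grasp_force: 0.0
```

apply_moves([
  [[0,0,-0.015,0],[0,0,-0.04,0],[0,0,-0.07,0],[0,0,-0.1,0],[0,0,-0.12,0],[-0.04,0,-0.14,0],[-0.08,0,-0.14,0],[-0.13,0,-0.14,0],[-0.18,0,-0.14,0],[-0.23,0,-0.14,0],[-0.28,0,-0.14,0],[-0.33,0,-0.14,0]],
])

```text
time: 37.97
ee_pos: [0.4549, -0.0162, 0.142]
tool_rot: [0.629, 0.777, 0.0, 0.0]
contact_force: [0.9, 0.4, 0.4]
finger_gap: 0.0564
grasp_force: 0.0
```

apply_moves([
  [[-0.05,0,0,0],[-0.1,0,0,0],[-0.15,0,0,0],[-0.2,0,0,0],[-0.25,0,0,0],[-0.28,0,0,0],[-0.28,0,0,0]],
])

```text
time: 38.55
ee_pos: [0.5023, -0.2388, 0.1422]
tool_rot: [0.631, 0.776, -0.001, 0.002]
contact_force: [0.5, 0.2, 1.1]
finger_gap: 0.0566
grasp_force: 0.0
```

Run:
```python
from h import *
b=snap('side','s8.png');a=snap('top','t8.png')
c=cv2.resize(b[120:245,220:380],(400,312));d=cv2.resize(a[150:275,120:360],(400,312))
cv2.imwrite('pics/c8.png',np.hstack([c,d]))
```

```text
(no output)
```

View pics/c8.png

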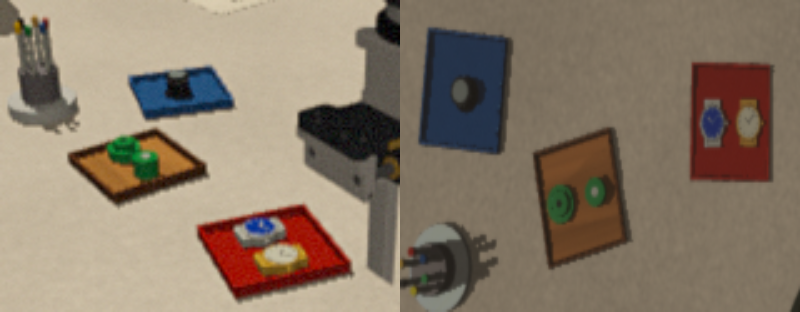

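Both views show all five things flat in their trays. The watches, at (712,122) and (748,122) in the top crop, are separated. Handing in.

```bash
python3 -c "
from rig import manip
print(manip.hand_in())"
```

```text
the job is handed in; nothing more can be done
None
```

I sorted all five things into their trays and handed the job in after about 39 s on the robot's clock; the last pictures showed each one upright and flat and the watches apart, but the hand-in gave no verdict.

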